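# Back the parts wheel up one notch

## Robot

A 6-joint arm with a two-finger parallel gripper is mounted at the origin on the work surface. World frame = base frame: x ahead of the robot, y to its left, z up, the work surface at z = 0. Lengths are in m, angles in rad, forces in N, time in s.
With the tool pointing down it reaches from about 0.2 to 0.875 m from the base axis. Payload 3.4 kg.
Tool frame: the origin (TCP) lies on the centre line of the jaws, within the pads' length; the fingertips stand env.finger_overhang ahead of it and the grasp point (between the pads) lies 11 mm behind it (env.finger_overhang is the distance from the TCP to the fingertips, in m); z points along the fingers, y is the line along which they close (so a half turn about z gives the same grasp; the last joint's range is limited). The gripper opens to 94 mm and grips with 3 to 60 N. Pads are 16 mm wide; open, the fingers measure 119 mm over their backs; the gripper's body (75 mm by 177 mm) begins 78 mm behind the grasp point.
Start: joints at [1.048, 0.276, 1.505, -0, 1.361, -0.121], TCP at [0.225, 0.529, 0.213] pointing down, gripper open.
Joint ranges: [-2.89, 2.89], [-0.75, 2.08], [0.22, 2.7], [-1.18, 4.32], [0.11, 2.71], [-2.7, 2.7]. Speed limits (rad/s): [2.57, 2.57, 3.14, 3.14, 3.14, 3.14].

## Interface

Orientations are given as a 3x3 rotation matrix whose columns are the frame's x, y, z axes.
In Python, from station import sense, eyes, env gives the robot as it stands.
- The arm moves only by the tool drive_tool, never from a script. Its argument "motion" is a list that holds one entry, the list of rows, each a list of 6 numbers: the shift along the tool's x, y, z scaled (see below), then the turn, a rotation vector about the tool's x, y, z scaled (see below). In form: [[[dx, dy, dz, ax, ay, az], ...]]. A call has 1 to 12 rows; each row is the pose to reach, as a shift and turn from the pose commanded when the call began, along the tool's axes at that moment, turning the shorter way round; what a row does not reach only later rows make up. The controller multiplies each number of a shift by 40 cm and each number of a turn by 180 degrees. A row lasts 1/12 s, in which the tool goes at most 41.7 mm and 7.16 degrees, less where a joint would pass 70% of its speed; a pose out of reach is approached as far as the arm can. A call with a number of a shift or a turn outside -1 to 1 is refused whole. A call with a gripper value outside its range is refused whole. "jaw" is the closure, from 0 (fully open) to 1 (shut), set as the call begins (left out, the last holds). The fingers move at their own pace and stop on an object; the grip force is fixed at half the most. Time passes only in rows, so rows that repeat a pose let the fingers close. It gives the time, the measured TCP pose, the force, the opening and the grip force at its end, in the units of the state.
- sense(): the state, without advancing time (a new reading comes with each control period).
- eyes.grab_frame(name): name is "side" or "top"; returns a dict with "color" (384x512x3 uint8, blue, green, red), "z_map" (384x512 float32, m along the optical axis (not along the pixel's ray), 0 where there is no reading), "fx", "fy", "cx", "cy" (pixels), "rvec" (rotation vector, rad) and "tvec" (3), from world to camera coordinates, as OpenCV has them. Camera axes: x right, y down, z forward; pixel columns grow to the right and rows downward; lengths in m; the calibration is good to about 2 mm. A picture is of the moment at which its call begins.
- env.hand_in(): hands the job in; it is judged then, once.
Trained networks look in the newest picture that a camera, given by its name, has taken for a name from the list of things; names that differ only in an ending like _2 or _b are one class to them, and where a whole thing is asked for, a point or a joint stands for the part that bears it (a point fixed in the world has none). Each returns a list of dicts, best first, with "p" (0 to 1); they miss things now and then, are a little off and sometimes report something else, mostly with a low value. They report only what shows in the picture. A call takes as long as a camera call.
- eyes.trace(target, camera): "pixels" (384x512 bool, what is visible of it) and "box" ([left, top, right, bottom] in pixels, round what is visible of it).
The state is a dict: "clock": time; "q": joint angles; "qd": joint speeds; "tau": joint torques, N m; "tcp_pos": TCP position; "ee_rot": TCP orientation; "force": force on the tool from outside, world axes, zero at the start; "wrist_torque": the same for the moment, N m; "finger_gap": finger opening in m; "gripper_force": force on a finger pad.
Only numpy, scipy, OpenCV 4.12 (cv2) and the standard library are available. Lean on these libraries where they do the work, as an engineer would, in place of code of your own. Each camera call takes 0.05 s, during which the arm holds its last target. There are 200 camera calls.

## Task

The parts wheel has been fed one notch too far. With a fingertip, tip the pawl's red tab over so that the pawl lifts out of the ratchet and stays up, push the wheel backward (clockwise seen from above) by exactly one notch using one of its yellow pegs, then tip the pawl back down so that it sits fully home in the new notch. Only push with the fingers: pick nothing up, and leave the spool, bottle, tin and screwdriver beside the wheel where they are.

Things in the scene. Friction and masses are not known exactly. Their poses are not given: they have to be found in the camera images.
- feeder: Fixed grey base of the parts wheel: a round plate 224 mm across, 10 mm thick, with a tongue 75 mm wide on its -y side that carries the pawl and ends 195 mm from the centre. Origin on the table under the wheel's axis, z up. It does not move, but its place and yaw differ from run to run.
- wheel (a joint): Turn of the wheel, rad, counter-clockwise from above positive (feed); backward is clockwise, negative. Near 0 at the start; one notch is 0.785 rad (8 notches). With the pawl down it clicks forward but is blocked backward, with about 0.055 rad of free play either way in a notch. Friction about 0.12 N m (2 N at a peg): it stays where it is left.
- wheel_axis (a point): Centre of the wheel's deck, on its upright axis, 24 mm above the table. The wheel: an aluminium disc 208 mm across at 16 mm height, eight steel saw teeth on its rim rising to 30 mm above the table, and a white deck 148 mm across with inlaid pockets of small components (up to 5 mm proud of the deck).
- pawl (a joint): Lift of the pawl about its level hinge, rad: 0 = down, nose home in a notch (wheel locked); 0.9 = tipped back on its stop. No spring, it tips like a see-saw: below about 0.4 it falls down by its own weight, above about 0.5 it falls back and stays up. Above 0.3 the nose clears the teeth. Lowered off the notch, it rests on a tooth at up to about 0.25.
- pawl_hinge (a point): Centre of the pawl's hinge pin, 145 mm from the wheel's axis on the feeder's -y side, 45 mm above the table, along the feeder's x. Aluminium cheeks either side, 52 mm over their outsides, reach 53 mm above the table. A dark steel arm, 12 mm wide, 7 thick, runs 62 mm level from the pin towards the wheel; its nose, 12 mm wide, hangs into the notch 55 mm from the pin.
- pawl_tab (a point): Middle of the top edge of the pawl's red tab (26 mm wide along the feeder's x, 5 mm thick), 70 mm from the pin. Pawl down: leans 5 degrees towards the wheel, top 115 mm above the table. Pawl up (0.9 rad): leans 47 degrees away from the wheel, top at 93 mm, 51 mm beyond the pin. Pushing it away from the wheel lifts the pawl, towards the wheel lowers it; 1 N is enough.
- peg0 (a point): Centre of the top of yellow peg 0 on the wheel: an upright pin 10 mm across, 60 mm from the wheel's axis, from the deck (24 mm above the table) up to 62 mm above it. With the wheel at 0 it stands at 45 degrees, counter-clockwise from the feeder's +x.
- peg1 (a point): Centre of the top of yellow peg 1 on the wheel: an upright pin 10 mm across, 60 mm from the wheel's axis, from the deck (24 mm above the table) up to 62 mm above it. With the wheel at 0 it stands at 135 degrees, counter-clockwise from the feeder's +x.
- peg2 (a point): Centre of the top of yellow peg 2 on the wheel: an upright pin 10 mm across, 60 mm from the wheel's axis, from the deck (24 mm above the table) up to 62 mm above it. With the wheel at 0 it stands at 225 degrees, counter-clockwise from the feeder's +x.
- peg3 (a point): Centre of the top of yellow peg 3 on the wheel: an upright pin 10 mm across, 60 mm from the wheel's axis, from the deck (24 mm above the table) up to 62 mm above it. With the wheel at 0 it stands at 315 degrees, counter-clockwise from the feeder's +x.
- solder_spool: Bystander: upright metal spool, 54 mm across, 46 mm high, origin at the centre of its underside.
- flux_bottle: Bystander: white bottle with a red cap, 40 mm across, 85 mm high, origin at the centre of its underside.
- tip_tin: Bystander: brass tip-cleaner tin, 52 mm across, 30 mm high, origin at the centre of its underside.
- driver: Bystander: screwdriver with an orange handle lying on the table, 150 mm long along its x, origin below its middle.

How it is judged:
By the outcome, as a careful person would: the job done as asked, in the order asked, and still so for the second after the job is handed in, with the robot touching nothing.
It also fails if it takes over 58 s, if anything falls off the work surface, if the arm or the gripper's body presses on something with over 40 N, if the wrist force passes 120 N, or if a joint passes its speed limit or range.

## Working session

There is one attempt and no reset: what is moved stays moved. The work goes in short steps, Python scripts to look and compute and a tool call to move; the robot and the scene stay as the last step left them, time stands still between calls to the robot, and variables do not carry over. Pictures are saved under pics/ and viewed, at most 10 in all, crops included, and the job is handed in when it is done.

Besides the shell and the picture viewer there is one more tool, called after ">>>" in YAML: its name, and indented under it one key for each argument. drive_tool: Moves the arm, as the interface text tells. Its arguments: {"type":"object","properties":{"motion":{"type":"array"},"jaw":{"type":"number"}},"required":["motion"]}

```bash
mkdir -p pics; cat > h.py <<'E'
import numpy as np, cv2
from station import sense, eyes, env
def grab(n):
    f=eyes.grab_frame(n); f['R']=cv2.Rodrigues(np.array(f['rvec'],float))[0]; f['t']=np.array(f['tvec'],float).reshape(3); return f
def world(f):
    h,w=f['z_map'].shape; u,v=np.meshgrid(np.arange(w),np.arange(h)); z=f['z_map']
    P=np.stack([(u-f['cx'])/f['fx']*z,(v-f['cy'])/f['fy']*z,z],-1)
    W=(P-f['t'])@f['R']; W[z==0]=np.nan; return W
E
python3 - <<'E'
from h import *
print(sense()); print(env.finger_overhang)
for n in('top','side'):
    f=grab(n); cv2.imwrite(f'pics/{n}0.png',f['color']); W=world(f); np.save(f'{n}0.npy',W)
    for t in('peg0','pawl_tab','wheel','pawl','pawl_hinge','wheel_axis','feeder','solder_spool','flux_bottle','tip_tin','driver'):
        for r in eyes.trace(t,n)[:1]:
            m=r['pixels']; print(n,t,round(r['p'],2),r['box'],m.sum(),np.nanmedian(W[m],0).round(4),np.nanmax(W[m][:,2]).round(3))
E
```

```text
{'clock': 0.0, 'q': array([ 1.04802240e+00,  2.76614719e-01,  1.50609351e+00,  1.61184511e-05,
        1.36069607e+00, -1.21002976e-01]), 'qd': array([ 0.00082402, -0.000946  ,  0.00046777,  0.00012963,  0.00013019,
       -0.00093112]), 'tau': array([-1.01693386e-03, -4.04570925e+01, -2.37221467e+01,  7.04255886e-02,
        3.44145996e-02, -1.38754071e-04]), 'tcp_pos': array([0.22458414, 0.52874389, 0.21260928]), 'ee_rot': array([[-9.20368480e-01,  3.91051169e-01, -9.18183692e-04],
       [ 3.91052177e-01,  9.20367185e-01, -1.56180145e-03],
       [ 2.34321857e-04, -1.79649056e-03, -9.99998359e-01]]), 'force': array([-0.64962148,  0.64351214, -0.51787758]), 'wrist_torque': array([-0.04580844,  0.02837577, -0.0356459 ]), 'gripper_force': 0.0, 'finger_gap': 0.09411018137314395}
0.008
top peg0 0.62 [237.4, 150.7, 350.9, 263.3] 9752 [ 0.5358 -0.0238  0.0233] 0.065
top pawl_tab 0.88 [338.8, 175.0, 385.2, 198.5] 542 [ 0.5677 -0.1581  0.0495] 0.116
top wheel 0.49 [342.1, 104.8, 369.3, 135.3] 552 [ 0.6928 -0.1369  0.0561] 0.088
top pawl 0.91 [337.0, 174.9, 385.4, 199.8] 576 [ 0.5682 -0.157
[... 820 characters left out ...]
.5233 -0.0393  0.024 ] 0.115
side pawl 0.71 [201.1, 225.8, 310.3, 299.7] 5110 [ 0.5248 -0.0399  0.024 ] 0.115
side pawl_hinge 0.59 [195.2, 227.4, 334.6, 338.4] 8448 [ 0.5469 -0.0858  0.0234] 0.116
side wheel_axis 0.72 [202.4, 227.7, 308.8, 304.0] 5095 [ 0.5241 -0.0395  0.024 ] 0.064
side feeder 0.74 [197.8, 226.1, 332.2, 338.9] 8595 [ 0.547  -0.0852  0.0234] 0.116
side solder_spool 0.81 [279.3, 202.0, 300.6, 229.7] 577 [0.6614 0.0955 0.0326] 0.048
side flux_bottle 0.84 [347.0, 249.9, 367.9, 298.4] 812 [ 0.6922 -0.1587  0.046 ] 0.087
side tip_tin 0.87 [226.0, 310.2, 253.1, 346.4] 824 [ 0.465  -0.1957  0.0285] 0.033
side driver 0.96 [168.9, 217.1, 223.9, 245.7] 492 [0.4305 0.1143 0.0168] 0.028
```

```bash
python3 - <<'E'
from h import *
out=[]
for n,(a,b,c,d) in dict(top=(190,90,410,300),side=(160,190,380,350)).items():
    im=cv2.imread(f'pics/{n}0.png'); W=np.load(f'{n}0.npy')
    hsv=cv2.cvtColor(im,cv2.COLOR_BGR2HSV)
    for nm,m in dict(yel=cv2.inRange(hsv,(20,120,100),(35,255,255)),red=cv2.inRange(hsv,(0,130,60),(8,255,255))|cv2.inRange(hsv,(172,130,60),(180,255,255))).items():
        k,l,s,_=cv2.connectedComponentsWithStats(m)
        for i in range(1,k):
            if s[i,4]<8: continue
            q=W[l==i]; zt=np.nanmax(q[:,2]); top=q[q[:,2]>zt-.006]
            print(n,nm,s[i],'zmax',zt.round(3),np.nanmean(top,0).round(4),len(top), np.ptp(top,0).round(3))
    cv2.imwrite(f'pics/{n}0c.png',cv2.resize(im[b:d,a:c],None,fx=2.7 if n=='top' else 3.5,fy=2.7 if n=='top' else 3.5,interpolation=cv2.INTER_CUBIC))
    # disc fit, deck plane z .016-.027
    m=(W[...,2]>.0135)&(W[...,2]<.032)&(np.hypot(W[...,0]-.53,W[...,1]+.02)<.125)
    p=(W[m][:,:2]*2000).astype(np.float32); c=cv2.minEnclosingCircle(p); print(n,'circle',np.array(c[0])/2000,c[1]/2000)
E
```

```text
top yel [ 181    4  286   17 1765] zmax 0.004 [ 9.279e-01 -1.059e-01 -2.000e-04] 1480 [0.032 0.568 0.006]
top yel [  0   8  71  20 777] zmax 0.004 [9.245e-01 4.699e-01 5.000e-04] 734 [0.04  0.135 0.006]
top yel [342  17 119   6 266] zmax 0.003 [ 9.090e-01 -2.785e-01 -7.000e-04] 253 [0.012 0.238 0.006]
top yel [328  19  13   2  14] zmax 0.0 [ 0.9118 -0.121  -0.0011] 14 [0.004 0.024 0.004]
top yel [467  21   8   2  11] zmax 0.001 [ 0.9039 -0.3961 -0.0014] 11 [0.003 0.014 0.004]
top yel [476  21   7   2   9] zmax 0.002 [ 9.031e-01 -4.143e-01 -6.000e-04] 9 [0.004 0.013 0.004]
top yel [484  20  28   3  48] zmax 0.001 [ 0.9036 -0.4515 -0.001 ] 48 [0.007 0.056 0.006]
top yel [65 25 11  3 14] zmax 0.001 [9.031e-01 3.938e-01 3.000e-04] 14 [0.005 0.02  0.003]
top yel [83 25 47  3 66] zmax 0.003 [9.027e-01 3.261e-01 2.000e-04] 61 [0.006 0.087 0.006]
top yel [131  26   8   1   8] zmax 0.002 [9.020e-01 2.695e-01 1.000e-04] 8 [0.002 0.014 0.004]
top yel [259  30   6   3   9] zmax 0.001 [ 8.891e-01  2.270e-02 -7.000e-04] 9 [0.004 0.01  0.004]
top yel [266  30  16   3  24] zmax 0.001 [ 8.887e-01 -2.
[... 7464 characters left out ...]
0.007 0.003]
side yel [229 311  17  20 102] zmax 0.033 [ 0.4614 -0.1877  0.0301] 101 [0.024 0.042 0.005]
side yel [239 311  10  10  28] zmax 0.031 [ 0.4749 -0.1764  0.0299] 28 [0.012 0.023 0.003]
side red [138  92   6   7  29] zmax 0.127 [0.405  0.8922 0.1242] 10 [0.014 0.013 0.006]
side red [255 246   7   5  19] zmax 0.03 [0.5577 0.0045 0.0267] 19 [0.014 0.016 0.006]
side red [355 251  11  12 114] zmax 0.087 [ 0.6983 -0.1489  0.0846] 73 [0.019 0.018 0.006]
side red [291 256  13  36 403] zmax 0.116 [ 0.5715 -0.1651  0.1131] 51 [0.022 0.009 0.006]
side red [249 269   4   5  12] zmax 0.03 [ 0.5212 -0.0617  0.027 ] 11 [0.009 0.011 0.005]
side circle [ 0.53865417 -0.02920386] 0.10512830352783203
```

View pics/top0c.png

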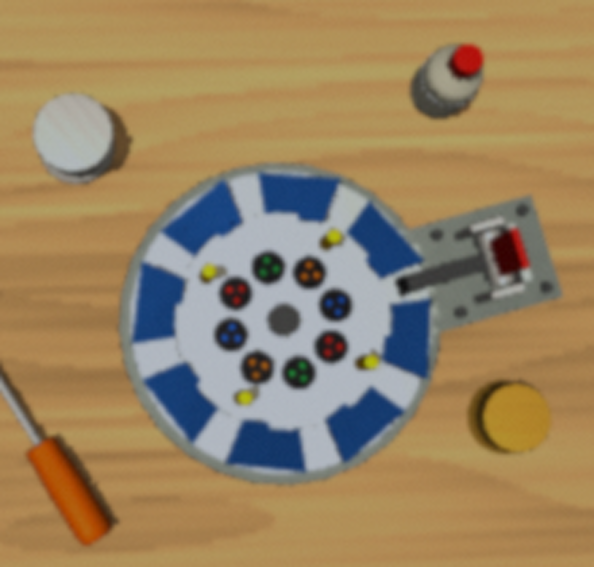

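View pics/side0c.png

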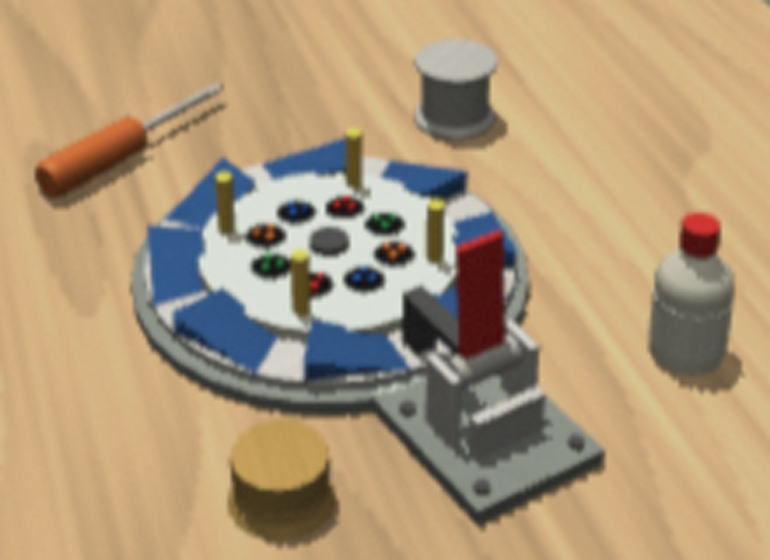

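The top view shows the wheel centred near crop (283,318), the yellow pegs at (333,237), (210,272), (371,362) and (246,397), and the pawl and red tab to the right near (510,250). The side view shows the pawl down with its tab upright, and the bystanders clear of the work.

By triangulation, the axis is at about (0.538, -0.028) and the feeder yaw is about 13.9°. I'll move toward the tab with the jaws closed and turn the tool to line up with the feeder.

>>> drive_tool:
  motion:
    - [[-0.711,-0.593,0,0,0,0.295],[-0.711,-0.593,0,0,0,0.295],[-0.711,-0.593,0,0,0,0.295],[-0.711,-0.593,0,0,0,0.295],[-0.711,-0.593,0,0,0,0.295],[-0.711,-0.593,0,0,0,0.295],[-0.711,-0.593,0,0,0,0.295],[-0.711,-0.593,0,0,0,0.295],[-0.711,-0.593,0,0,0,0.295],[-0.711,-0.593,0,0,0,0.295],[-0.711,-0.593,0,0,0,0.295]]
  jaw: 1

```text
clock: 2.12
tcp_pos: [0.3947, 0.1983, 0.2136]
ee_rot: [[-0.235, 0.972, 0.0], [0.972, 0.235, 0.0], [0.0, 0.0, -1.0]]
force: [-0.9, -0.2, 1.3]
finger_gap: 0.0244
gripper_force: 0.0
```

```bash
cat >> h.py <<'E'
C=np.array([.538,-.028]); yaw=np.radians(13.9)
F=np.array([[np.cos(yaw),np.sin(yaw)],[-np.sin(yaw),np.cos(yaw)]])  # world->feeder rows
def fd(p): return F@(np.asarray(p)[:2]-C)
def goto(a,b,ztip):
    "scaled shift to feeder a,b, fingertip z; from the measured pose"
    s=sense(); R=s['ee_rot']; t=np.r_[C+F.T@[a,b],ztip+env.finger_overhang]
    return (R.T@(t-s['tcp_pos'])/.4).round(4)
def st():
    s=sense(); p=s['tcp_pos']; print('t',s['clock'],'ab',fd(p).round(4),'tip',(p[2]-.008).round(4),'F',s['force'].round(2),'gap',round(s['finger_gap'],3),'xang',np.degrees(np.arctan2(s['ee_rot'][1,0],s['ee_rot'][0,0])).round(2),'z',s['ee_rot'][:,2].round(3))
E
python3 -c "
from h import *
st(); print(goto(0,-.105,.2), goto(0,-.105,.095))"
```

```text
t 2.1167 ab [-0.0848  0.2541] tip 0.2056 F [-0.86 -0.17  1.3 ] gap 0.024 xang 103.61 z [ 0.  0. -1.]
[-0.8966  0.2164  0.0137] [-0.8967  0.2164  0.2762]
```

>>> drive_tool:
  motion:
    - [[-0.897,0.216,0,0,0,0],[-0.897,0.216,0,0,0,0],[-0.897,0.216,0,0,0,0],[-0.897,0.216,0,0,0,0],[-0.897,0.216,0,0,0,0],[-0.897,0.216,0,0,0,0],[-0.897,0.216,0,0,0,0],[-0.897,0.216,0,0,0,0],[-0.897,0.216,0,0,0,0],[-0.897,0.216,0.1,0,0,0],[-0.897,0.216,0.2,0,0,0],[-0.897,0.216,0.2,0,0,0]]

```text
clock: 3.12
tcp_pos: [0.5588, -0.1246, 0.1261]
ee_rot: [[-0.241, 0.97, -0.014], [0.971, 0.241, 0.006], [0.009, -0.013, -1.0]]
force: [-0.5, 0.2, -0.6]
finger_gap: 0.0005
gripper_force: 0.0
```

```bash
python3 - <<'E'
from h import *
st(); print(goto(0,-.105,.095), goto(0,-.171,.095))
f=grab('side'); cv2.imwrite('pics/s1.png',cv2.resize(f['color'][190:350,180:380],None,fx=3,fy=3))
f=grab('top'); W=world(f)
m=(W[...,2]>.1)&(W[...,2]<.16)&(np.hypot(W[...,0]-.57,W[...,1]+.13)<.06); q=W[m]; print(len(q)); 
E
```

```text
t 3.1167 ab [-0.003  -0.0988] tip 0.1181 F [-0.52  0.19 -0.58] gap 0.0 xang 103.93 z [-0.014  0.006 -1.   ]
[-0.016   0.0082  0.0576] [-0.181   0.0081  0.0561]
68
```

View pics/s1.png

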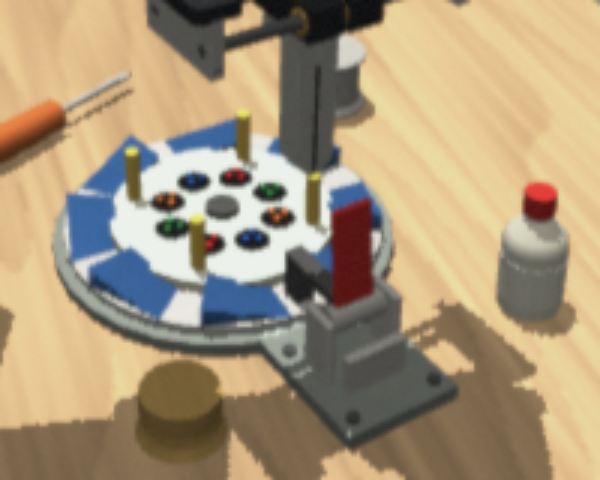

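The closed fingers stand just on the wheel side of the red tab, whose top is at (352,208) in this crop, and above the wheel. Next I'll lower them and settle.

>>> drive_tool:
  motion:
    - [[0,0,0.03,0,0,0],[0,0,0.06,0,0,0],[0,0,0.06,0,0,0],[0,0,0.06,0,0,0]]

```text
clock: 3.55
tcp_pos: [0.5652, -0.1272, 0.1117]
ee_rot: [[-0.241, 0.97, 0.003], [0.97, 0.241, -0.001], [-0.002, 0.003, -1.0]]
force: [-0.5, 0.4, 0.1]
finger_gap: 0.0006
gripper_force: 0.0
```

```bash
python3 -c "
from h import *
st(); print(goto(0,-.105,.095), goto(0,-.171,.095))"
```

```text
t 3.55 ab [ 0.0026 -0.1028] tip 0.1037 F [-0.54  0.37  0.09] gap 0.001 xang 103.97 z [ 0.003 -0.001 -1.   ]
[-0.0055 -0.0066  0.0218] [-0.1705 -0.0068  0.022 ]
```

>>> drive_tool:
  motion:
    - [[-0.02,-0.006,0.022,0,0,0],[-0.04,-0.006,0.022,0,0,0],[-0.055,-0.006,0.022,0,0,0],[-0.07,-0.006,0.022,0,0,0],[-0.085,-0.006,0.022,0,0,0],[-0.1,-0.006,0.022,0,0,0],[-0.115,-0.006,0.022,0,0,0],[-0.13,-0.006,0.022,0,0,0],[-0.145,-0.006,0.022,0,0,0],[-0.158,-0.006,0.022,0,0,0],[-0.17,-0.006,0.022,0,0,0],[-0.17,-0.006,0.022,0,0,0]]

```text
clock: 4.55
tcp_pos: [0.5782, -0.1956, 0.1006]
ee_rot: [[-0.239, 0.971, 0.0], [0.971, 0.239, -0.0], [-0.001, 0.0, -1.0]]
force: [0.2, -1.0, 0.2]
finger_gap: 0.0006
gripper_force: 0.0
```

```bash
python3 - <<'E'
from h import *
st()
f=grab('side'); cv2.imwrite('pics/s2.png',cv2.resize(f['color'][190:350,180:380],None,fx=3,fy=3))
st()
E
```

```text
t 4.55 ab [-0.0012 -0.1723] tip 0.0926 F [ 0.19 -1.    0.21] gap 0.001 xang 103.84 z [ 0. -0. -1.]
t 4.6 ab [-0.0014 -0.1716] tip 0.0926 F [-0.54  0.02 -0.12] gap 0.0 xang 103.85 z [ 0.  0. -1.]
```

View pics/s2.png

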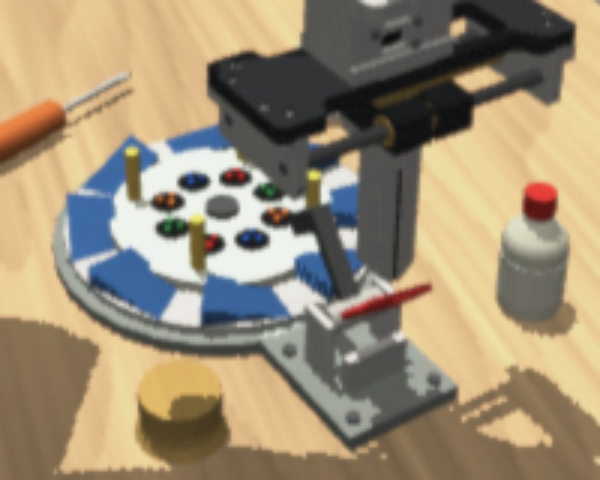

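The pawl is tipped back: the tab lies over at (390,300) and the arm is raised. I'll go straight up out of the V, then across to the far side of peg 0.

>>> drive_tool:
  motion:
    - [[0,0,-0.08,0,0,0],[0,0,-0.13,0,0,0],[0,0,-0.13,0,0,0],[0.1,0.02,-0.13,0,0,0],[0.2,0.04,-0.13,0,0,0],[0.3,0.07,-0.13,0,0,0],[0.4,0.1,-0.13,0,0,0],[0.5,0.12,-0.13,0,0,0],[0.609,0.134,-0.13,0,0,0],[0.609,0.134,-0.13,0,0,0],[0.609,0.134,-0.13,0,0,0],[0.609,0.134,-0.13,0,0,0]]

```text
clock: 5.6
tcp_pos: [0.571, 0.0549, 0.1521]
ee_rot: [[-0.241, 0.97, -0.001], [0.97, 0.241, -0.001], [-0.001, -0.001, -1.0]]
force: [-0.2, -0.1, 0.8]
finger_gap: 0.0006
gripper_force: 0.0
```

```bash
cat >> h.py <<'E'
def pegs(n='top'):
    f=grab(n); W=world(f); hsv=cv2.cvtColor(f['color'],cv2.COLOR_BGR2HSV)
    m=cv2.inRange(hsv,(20,120,80),(35,255,255)); m[~((W[...,2]>.045)&(W[...,2]<.068)&(np.hypot(W[...,0]-C[0],W[...,1]-C[1])<.085))]=0
    k,l,s,c=cv2.connectedComponentsWithStats(m)
    off=np.array([.0002,.002]) if n=='side' else np.array([.0002,-.002])
    for i in range(1,k):
        if s[i,4]<6: continue
        q=W[l==i]; q=q[q[:,2]>np.nanmax(q[:,2])-.006]; p=fd(q.mean(0)[:2]+off); print(n,s[i,4],p.round(4),'ang',np.degrees(np.arctan2(p[1],p[0])).round(1))
    return f
E
python3 - <<'E'
from h import *
st(); print(goto(.052,.072,.042)); pegs('top'); pegs('side'); st()
E
```

```text
t 5.6 ab [0.0519 0.0725] tip 0.1441 F [-0.16 -0.14  0.76] gap 0.001 xang 103.97 z [-0.001 -0.001 -1.   ]
[-0.0012  0.0004  0.2552]
top 24 [ 0.0426 -0.0417] ang -44.4
top 26 [-0.0416 -0.0422] ang -134.6
top 12 [-0.0436  0.0424] ang 135.8
side 35 [0.0424 0.0428] ang 45.3
side 31 [-0.0432  0.0411] ang 136.4
side 40 [ 0.0423 -0.0424] ang -45.1
side 43 [-0.0428 -0.0428] ang -135.0
t 5.7 ab [0.052  0.0712] tip 0.1443 F [ 0.48  0.1  -0.2 ] gap 0.0 xang 103.81 z [-0.    -0.001 -1.   ]
```

>>> drive_tool:
  motion:
    - [[0,0,0.08,0,0,0],[0,0,0.16,0,0,0],[0,0,0.22,0,0,0],[0,0,0.255,0,0,0],[0,0,0.255,0,0,0],[0,0,0.255,0,0,0]]

```text
clock: 6.2
tcp_pos: [0.5713, 0.0534, 0.0501]
ee_rot: [[-0.238, 0.971, -0.002], [0.971, 0.238, -0.0], [0.0, -0.002, -1.0]]
force: [-1.0, -0.1, 0.6]
finger_gap: 0.0004
gripper_force: 0.0
```

```bash
python3 - <<'E'
from h import *
st(); print(goto(.052,.022,.042)); f=pegs('side'); cv2.imwrite('pics/s3.png',cv2.resize(f['color'][190:350,180:380],None,fx=3,fy=3))
E
```

```text
t 6.2 ab [0.0518 0.071 ] tip 0.0421 F [-0.99 -0.08  0.61] gap 0.0 xang 103.75 z [-0.002 -0.    -1.   ]
[-1.225e-01  7.000e-04  1.000e-04]
side 37 [0.042 0.042] ang 45.0
side 33 [-0.0431  0.0414] ang 136.2
side 43 [ 0.0428 -0.0421] ang -44.5
side 43 [-0.043  -0.0432] ang -134.9
```

View pics/s3.png

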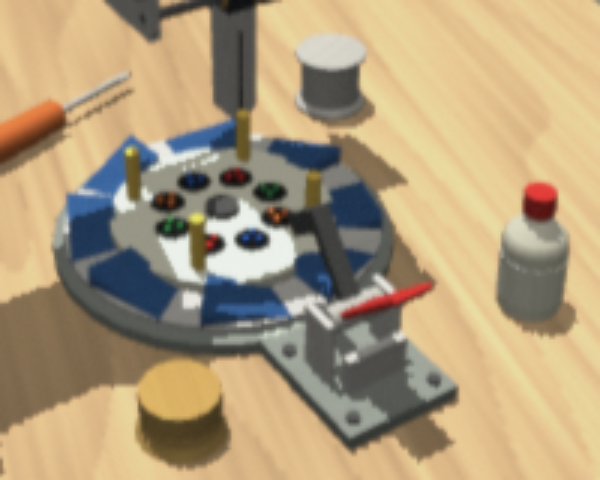

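The finger is low behind peg 0, which is at (243,115) in the crop, and the pawl is still up. Now the push, stopping a little short of the target.

>>> drive_tool:
  motion:
    - [[-0.012,0,0,0,0,0],[-0.024,0,0,0,0,0],[-0.036,0,0,0,0,0],[-0.048,0,0,0,0,0],[-0.06,0,0,0,0,0],[-0.072,0,0,0,0,0],[-0.084,0,0,0,0,0],[-0.096,0,0,0,0,0],[-0.108,0,0,0,0,0],[-0.12,0,0,0,0,0],[-0.125,0,0,0,0,0],[-0.125,0,0,0,0,0]]

```text
clock: 7.25
tcp_pos: [0.5838, 0.0057, 0.0512]
ee_rot: [[-0.24, 0.971, 0.001], [0.971, 0.24, -0.0], [-0.001, 0.001, -1.0]]
force: [0.2, 0.8, 0.3]
finger_gap: 0.0003
gripper_force: 0.1
```

```bash
python3 - <<'E'
from h import *
st(); print(goto(.052,.013,.042)); pegs('side'); pegs('top'); st()
E
```

```text
t 7.25 ab [0.0525 0.0217] tip 0.0432 F [0.25 0.79 0.27] gap 0.0 xang 103.86 z [ 0.001 -0.    -1.   ]
[-0.0217 -0.0014  0.0029]
side 34 [-0.0067  0.0588] ang 96.5
side 37 [0.0589 0.0051] ang 5.0
side 35 [-0.0601 -0.0077] ang -172.7
side 44 [ 0.0062 -0.0602] ang -84.1
top 23 [ 0.0059 -0.059 ] ang -84.3
top 21 [-0.0064  0.0597] ang 96.1
top 24 [-0.0596 -0.0063] ang -174.0
t 7.35 ab [0.0516 0.0219] tip 0.0427 F [-1.38  1.08  0.12] gap -0.0 xang 103.88 z [-0.001 -0.001 -1.   ]
```

>>> drive_tool:
  motion:
    - [[-0.005,0,0,0,0,0],[-0.01,0,0,0,0,0],[-0.015,0,0,0,0,0],[-0.015,0,0,0,0,0],[-0.015,0,0,0,0,0]]

```text
clock: 7.77
tcp_pos: [0.5848, 0.0003, 0.0506]
ee_rot: [[-0.24, 0.971, -0.0], [0.971, 0.24, -0.0], [-0.0, -0.0, -1.0]]
force: [-0.4, 0.6, 0.7]
finger_gap: 0.0005
gripper_force: 0.5
```

```bash
python3 - <<'E'
from h import *
st(); pegs('side'); pegs('top'); pegs('side'); pegs('top'); st()
E
```

```text
t 7.7667 ab [0.0522 0.0162] tip 0.0426 F [-0.44  0.6   0.74] gap 0.0 xang 103.88 z [-0. -0. -1.]
side 38 [-0.0011  0.0593] ang 91.0
side 37 [0.0596 0.0011] ang 1.0
side 28 [-0.0604 -0.0027] ang -177.4
side 49 [ 0.0004 -0.06  ] ang -89.6
top 21 [ 0.0006 -0.0591] ang -89.4
top 26 [-0.0598 -0.0006] ang -179.5
side 39 [-0.0009  0.0596] ang 90.9
side 35 [0.0592 0.0006] ang 0.6
side 28 [-0.0602 -0.0021] ang -178.0
side 51 [ 0.0003 -0.0604] ang -89.8
top 21 [ 0.0006 -0.0592] ang -89.4
top 26 [-0.0598 -0.0005] ang -179.5
t 7.9667 ab [0.0522 0.0162] tip 0.0426 F [ 0.8   0.12 -0.31] gap 0.001 xang 103.89 z [-0. -0. -1.]
```

The wheel has turned about 44.7°. I'll back off and lift, then go over to behind the tab.

>>> drive_tool:
  motion:
    - [[0.02,0,0,0,0,0],[0.04,0,0,0,0,0],[0.04,0,0,0,0,0],[0.04,0,-0.1,0,0,0],[0.04,0,-0.2,0,0,0],[0.04,0,-0.3,0,0,0],[0.04,0,-0.3,0,0,0],[-0.05,-0.02,-0.3,0,0,0],[-0.15,-0.06,-0.3,0,0,0],[-0.25,-0.1,-0.3,0,0,0],[-0.35,-0.13,-0.3,0,0,0],[-0.45,-0.13,-0.3,0,0,0]]

```text
clock: 8.97
tcp_pos: [0.5751, -0.1867, 0.1709]
ee_rot: [[-0.24, 0.971, -0.002], [0.971, 0.24, -0.0], [0.0, -0.002, -1.0]]
force: [0.4, 0.4, 0.2]
finger_gap: 0.0004
gripper_force: 0.0
```

>>> drive_tool:
  motion:
    - [[-0.1,0,0,0,0,0],[-0.16,0,0,0,0,0],[-0.16,0,0,0,0,0],[-0.16,0,0,0,0,0]]

```text
clock: 9.3
tcp_pos: [0.5924, -0.2487, 0.1698]
ee_rot: [[-0.238, 0.971, -0.001], [0.971, 0.238, 0.001], [0.001, -0.001, -1.0]]
force: [-0.6, 0.1, -0.4]
finger_gap: 0.0007
gripper_force: 0.0
```

```bash
python3 - <<'E'
from h import *
st(); print(goto(0,-.228,.07)); pegs('side'); pegs('top')
E
```

```text
t 9.3 ab [-2.000e-04 -2.273e-01] tip 0.1618 F [-0.55  0.08 -0.41] gap 0.001 xang 103.76 z [-0.001  0.001 -1.   ]
[-0.0018  0.0007  0.2296]
side 37 [-0.0006  0.0598] ang 90.5
side 32 [0.0597 0.0003] ang 0.3
side 29 [-0.0608 -0.0025] ang -177.6
side 45 [ 0.0004 -0.0604] ang -89.7
top 23 [0.0592 0.0009] ang 0.8
top 22 [ 0.0006 -0.0593] ang -89.5
top 20 [-0.0011  0.0602] ang 91.0
top 26 [-0.0595 -0.0006] ang -179.4
```

>>> drive_tool:
  motion:
    - [[0,0,0.08,0,0,0],[0,0,0.16,0,0,0],[0,0,0.22,0,0,0],[0,0,0.23,0,0,0],[0,0,0.23,0,0,0],[0,0,0.23,0,0,0]]

```text
clock: 9.9
tcp_pos: [0.5934, -0.247, 0.0799]
ee_rot: [[-0.241, 0.97, 0.001], [0.97, 0.241, -0.001], [-0.001, 0.001, -1.0]]
force: [-0.0, 0.6, 0.3]
finger_gap: 0.0006
gripper_force: 0.0
```

>>> drive_tool:
  motion:
    - [[0.02,0,0,0,0,0],[0.04,0,0,0,0,0],[0.055,0,0,0,0,0],[0.07,0,0,0,0,0],[0.085,0,0,0,0,0],[0.1,0,0,0,0,0],[0.115,0,0,0,0,0],[0.13,0,0,0,0,0],[0.145,0,0,0,0,0],[0.16,0,0,0,0,0],[0.17,0,0,0,0,0],[0.17,0,0,0,0,0]]

```text
clock: 10.9
tcp_pos: [0.5759, -0.1807, 0.0786]
ee_rot: [[-0.241, 0.971, -0.0], [0.971, 0.241, 0.001], [0.001, -0.0, -1.0]]
force: [0.2, -0.1, -0.3]
finger_gap: 0.0003
gripper_force: 0.0
```

```bash
python3 - <<'E'
from h import *
st(); f=pegs('side'); cv2.imwrite('pics/s4.png',cv2.resize(f['color'][190:350,180:380],None,fx=3,fy=3))
E
```

```text
t 10.9 ab [ 1.000e-04 -1.573e-01] tip 0.0706 F [ 0.24 -0.13 -0.31] gap 0.0 xang 103.92 z [-0.     0.001 -1.   ]
side 38 [-0.0009  0.0596] ang 90.9
side 29 [-0.0604 -0.0019] ang -178.2
side 27 [-0.0016 -0.0609] ang -91.5
```

View pics/s4.png

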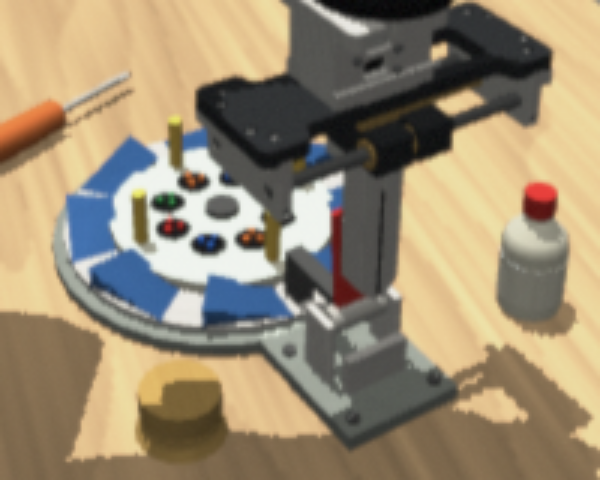

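The tab is upright at (340,250) and the nose is down in the ring. I'll back away and up, then check that the pawl is fully home.

>>> drive_tool:
  motion:
    - [[-0.08,0,0,0,0,0],[-0.17,0,0,0,0,0],[-0.2,0,0,0,0,0],[-0.2,0,-0.1,0,0,0],[-0.2,0,-0.2,0,0,0],[-0.2,0,-0.3,0,0,0],[-0.3,0,-0.4,0,0,0],[-0.4,0,-0.4,0,0,0],[-0.4,0,-0.4,0,0,0],[-0.4,0,-0.4,0,0,0]]

```text
clock: 11.78
tcp_pos: [0.6152, -0.3404, 0.2388]
ee_rot: [[-0.237, 0.972, 0.001], [0.972, 0.237, -0.002], [-0.002, 0.001, -1.0]]
force: [-0.2, 0.7, -0.2]
finger_gap: 0.0006
gripper_force: 0.0
```

```bash
python3 - <<'E'
from h import *
st(); fs=dict(side=pegs('side'),top=pegs('top'))
for n,f in fs.items():
    for nm,im,W in (('before',cv2.imread(f'pics/{n}0.png'),np.load(f'{n}0.npy')),('now',f['color'],world(f))):
        hsv=cv2.cvtColor(im,cv2.COLOR_BGR2HSV); m=(cv2.inRange(hsv,(0,130,60),(8,255,255))|cv2.inRange(hsv,(172,130,60),(180,255,255)))>0
        m&=(np.hypot(W[...,0]-.5715,W[...,1]+.165)<.05); q=W[m]; q=q[q[:,2]>.105]
        # arm/nose: narrow strip |a|<6mm, b -.11..-.085
        D=(W[...,:2]-C)@F.T; k=(abs(D[...,0])<.005)&(D[...,1]>-.11)&(D[...,1]<-.086)
        print(n,nm,'tab',len(q),q.mean(0).round(4),q[:,2].max().round(4),'nose z',np.nanpercentile(W[k][:,2],[50,90]).round(4))
        for t in ('solder_spool','flux_bottle','tip_tin','driver') if nm=='now' else ():
            r=eyes.trace(t,n); print(t,[np.round(r[0]['box']),np.nanmedian(W[r[0]['pixels']],0).round(4)] if r else None)
f=fs['side']; cv2.imwrite('pics/s5.png',cv2.resize(f['color'][190:350,180:380],None,fx=3,fy=3))
E
```

```text
t 11.7833 ab [-1.000e-04 -3.218e-01] tip 0.2308 F [-0.24  0.72 -0.18] gap 0.001 xang 103.69 z [ 0.001 -0.002 -1.   ]
side 38 [-0.0006  0.0591] ang 90.6
side 32 [0.0595 0.0002] ang 0.2
side 29 [-0.0603 -0.0018] ang -178.3
side 46 [ 0.0004 -0.0606] ang -89.6
top 24 [0.0594 0.0009] ang 0.9
top 21 [ 0.0005 -0.0595] ang -89.6
top 20 [-0.0011  0.0598] ang 91.1
top 26 [-0.0596 -0.0008] ang -179.2
side before tab 81 [ 0.5719 -0.1654  0.111 ] 0.1157 nose z [0.0377 0.0491]
side now tab 82 [ 0.5718 -0.1657  0.111 ] 0.1172 nose z [0.0418 0.0493]
solder_spool [array([279., 203., 302., 231.]), array([0.6602, 0.0947, 0.0337])]
flux_bottle [array([344., 250., 370., 297.]), array([ 0.6923, -0.1582,  0.0453])]
tip_tin [array([224., 307., 256., 344.]), array([ 0.4655, -0.1947,  0.0282])]
driver [array([172., 215., 225., 246.]), array([0.4311, 0.1129, 0.0179])]
top before tab 59 [ 0.5719 -0.1601  0.1126] 0.1162 nose z [0.0475 0.0492]
top now tab 58 [ 0.5715 -0.1602  0.1127] 0.117 nose z [0.0476 0.0495]
solder_spool [array([202., 126., 234., 156.]), array([0.6624, 0.1115, 0.0455])]
flux_bottle [array([343., 104., 369., 134.]), array([ 0.6927, -0.1368,  0.0563])]
tip_tin [array([362., 230., 393., 257.]), array([ 0.4681, -0.1755,  0.0287])]
driver [array([182., 219., 230., 292.]), array([0.4339, 0.1245, 0.0226])]
```

View pics/s5.png

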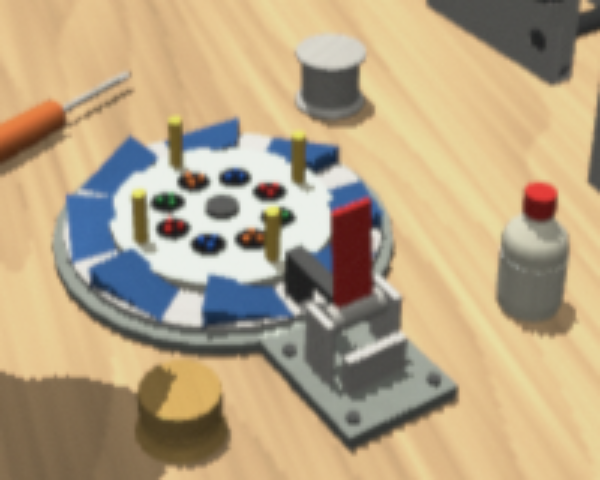

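The pawl sits exactly as at the start: tab top at crop (352,205) and nose height unchanged to within 1 mm. The pegs have moved round by 45°, and the four bystanders haven't moved. Handing in.

```bash
python3 -c "
from station import env
print(env.hand_in())"
```

```text
the job is handed in; nothing more can be done
None
```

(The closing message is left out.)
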